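# Find the bearing standing proud in a gearbox plate and press it home

## Robot

A 6-joint arm with a two-finger parallel gripper is mounted at the origin on the work surface. World frame = base frame: x ahead of the robot, y to its left, z up, the work surface at z = 0. Lengths are in m, angles in rad, forces in N, time in s.
With the tool pointing down it reaches from about 0.3 to 0.875 m from the base axis. Payload 6.4 kg.
Tool frame: the origin (TCP) lies between the finger pads; the fingertips stand 19 mm ahead of it and the grasp point (between the pads) is the TCP; z points along the fingers, y is the direction in which the jaws open and shut (so a half turn about z gives the same grasp; the last joint's range is limited). The gripper opens to 85 mm and grips with 20 to 120 N. Pads are 22 mm wide; open, the fingers measure 114 mm over their backs; the gripper's body (76 mm by 85 mm) begins 54 mm behind the grasp point. The pads swing forward as they close: fully open they stand 13 mm farther back than shut.
Start: joints at [0.959, 0.181, 1.607, -0, 1.354, -0.206], TCP at [0.227, 0.528, 0.25] pointing down, gripper open.
Joint ranges: [-2.99, 2.99], [-0.89, 2.07], [0.3, 2.58], [-1.14, 4.28], [0, 2.63], [-3.12, 3.12]. Speed limits (rad/s): [2.57, 2.57, 3.01, 3.14, 3.14, 3.14].

## Interface

Orientations are given as a unit quaternion [w, x, y, z].
In Python, from bench import * gives the robot as it stands.
- The arm moves only by the tool apply_moves, never from a script. Its argument "moves" is a list that holds one entry, the list of rows, each a list of 7 numbers: the shift along the tool's x, y, z in cm, then the turn, a rotation vector about the tool's x, y, z in rad, then the opening, from 0 (shut) to 1 (fully open). A call has 1 to 8 rows; each row is the pose to reach, as a shift and turn from the pose commanded when the call began, along the tool's axes at that moment; what a row does not reach only later rows make up. A row lasts 1/10 s, in which the tool goes at most 50 mm and 8.59 degrees, less where a joint would pass 70% of its speed; a pose out of reach is approached as far as the arm can. A call with a gripper value outside its range is refused whole. The fingers move at their own pace and stop on an object; the grip force is fixed at half the most. Time passes only in rows, so rows that repeat a pose let the fingers close. It gives the time, the measured TCP pose, the force and the opening at its end, in the units of the state.
- get_obs(): the state, without advancing time (a new reading comes with each control period).
- camera(name): name is "scene" or "top" or "wrist"; returns the picture (420x560x3 uint8, red, green, blue); there is no depth.
- get_calibration(name): a dict with "vertical_fov" (degrees; the focal length in pixels is half the picture's height over the tangent of half this angle, whatever the lens; pixels are square), "cx", "cy" (the principal point, pixels), "k1" (the pictures are not rectified: a ray, as slopes to the right and down, at radius r is drawn at 1 + k1 r^2 times it, then the intrinsics apply), "R" (3x3) and "t" (3): a world point X has camera coordinates R X + t. Camera axes: x right, y down, z forward; pixel columns grow to the right and rows downward; lengths in m; the calibration is good to about 2 mm. A picture is of the moment at which its call begins: read the wrist's pose just before it. get_calibration takes no time and is no camera call; for the wrist camera it gives the pose at the moment of the call.
- hand_in(): hands the job in, once; it reports no verdict.
The state is a dict: "time_s": time; "q": joint angles; "dq": joint speeds; "joint_efforts": joint torques, N m; "eef_pos": TCP position; "eef_rot": TCP orientation; "wrist_force": force on the tool from outside, world axes, zero at the start; "torque": the same for the moment, N m; "opening": opening from 0.0 (shut) to 1.0 (fully open).
Only numpy, scipy, OpenCV 4.12 (cv2) and the standard library are available. Lean on these libraries where they do the work, as an engineer would, in place of code of your own. Each camera call takes 0.05 s, during which the arm holds its last target. There are 200 camera calls.

## Task

One of the five ball bearings in the gearbox plate has not gone all the way in: take the bearing drift from the tool stand, feel with light touches of it on the bearings which one stands high, and press that one firmly down with the drift until it is fully home, level with the others. Never press hard on a bearing that is already home, and touch the bearings with nothing but the drift. Then stand the drift back in its hole in the tool stand, and leave the loose parts beside the plate where they lie.

Things in the scene. Friction and masses are not known exactly. Their poses are not given: they have to be found in the camera images.
- plate: dark steel gearbox side plate, 136 x 208 x 16 mm, held down on the aluminium set-up board by a toe clamp at each short end (clamps reach 8 mm above the plate, within 136 mm of its centre along y). Fixed. Origin: centre of its footprint on the set-up board (10 mm above the table); x across its short side, y along its long side, z up. The plate's top face is 28 mm above the origin.
- seat_1: one of five alike bores in the plate: a round boss 43 mm across with a sealed ball bearing of 32 mm outer diameter in it. Fixed. Origin: on the bearing's axis, at the height of the bearing's top face when it is home (31 mm above the plate's origin, 1 mm above the boss, 3 mm above the plate), not the face's present height; z up.
- seat_2: another of the five, as seat_1. Four of the five bearings are home; one, in a different seat each time and not told here, stands 1.8 to 3 mm higher and must be found by touch.
- seat_3: another of the five, as seat_1. The high bearing moves straight down in its bore only under a push of 20 N or more, stays where it is left, and stops solid when home.
- seat_4: another of the five, as seat_1. A bearing that is home is spoilt by more than 18 N on it; a touch at 5 mm/s that stops at 2 to 3 N is safe (it peaks near 9 N), one at 10 mm/s is not. No bearing may get more than 40 N.
- seat_5: another of the five, as seat_1. The bearings themselves are not measured; where they are named bearing_1 to bearing_5, and the centres of their top faces face_1 to face_5, these numbers are dealt anew over the seats each time.
- stand: aluminium tool-stand block, 160 x 60 x 35 mm, fixed on the table. Origin: centre of its underside; x along its length, z up. The drift stands in a round hole (33 mm across, chamfered, 20 mm deep) 50 mm from the centre towards -x; four hex drivers, 15 mm thick and 136 mm high, stand in the +x half, from 80 mm beyond the drift's axis.
- rest (a point): centre of the floor of the drift's hole in the stand, 15 mm above the table; axes as the stand's. The drift's origin lies here when it is put away.
- drift: bearing drift, a turned hand tool 107 mm long, 0.13 to 0.21 kg: flat white nylon foot of 28 mm diameter and 14 mm height, steel stem of 16 mm, round black handle of 26 mm diameter from 45 to 107 mm above the foot's face. Starts upright in the stand, free to lift straight out. Origin: centre of the foot's flat face, which is what touches and presses the bearings; z up along the handle.
- drift_grip (a point): point on the drift's axis in the handle, 75 mm above the foot's face, good to grip from above.
- spare_bearing: loose spare bearing, ring of 32 mm diameter and 9 mm height, lying beside the plate towards -x; leave it. Origin: centre of its underside.
- spur_gear: loose black spur gear, 59 mm diameter, 15 mm high, lying beside the plate towards +x; leave it. Origin: centre of its underside.
- pinion: loose steel pinion, 22 mm diameter, 24 mm high, lying beside the plate towards +x; leave it. Origin: centre of its underside.

How it is judged:
At the end, for the whole second after the job is handed in: every bearing's face is within 0.7 mm of its home height, and the drift stands at rest in its hole in the tool stand: foot within 5 mm of the hole's centre and 3 mm of its floor, upright within 0.12 rad (z of each of face_1, face_2, face_3, face_4, face_5 in the frame of plate below 0.0317 m and horizontal distance between drift and rest below 0.005 m and z of drift in the frame of rest below 0.003 m and angle between drift's own z axis and vertical below 0.12 rad and linear speed of drift below 0.02 m/s); the robot touches nothing.
It fails at once if a bearing that was home from the start is pressed with more than 18 N ((contact force between anything else and bearing_1 above 18 N and distance of face_1 from where it was at the start of the episode below 0.0005 m and z of face_1 in the frame of plate below 0.032 m) or (contact force between anything else and bearing_2 above 18 N and distance of face_2 from where it was at the start of the episode below 0.0005 m and z of face_2 in the frame of plate below 0.032 m) or (contact force between anything else and bearing_3 above 18 N and distance of face_3 from where it was at the start of the episode below 0.0005 m and z of face_3 in the frame of plate below 0.032 m) or (contact force between anything else and bearing_4 above 18 N and distance of face_4 from where it was at the start of the episode below 0.0005 m and z of face_4 in the frame of plate below 0.032 m) or (contact force between anything else and bearing_5 above 18 N and distance of face_5 from where it was at the start of the episode below 0.0005 m and z of face_5 in the frame of plate below 0.032 m)).
It fails at once if a bearing is hammered or pressed with more than 40 N (contact force between anything else and bearing_1 above 40 N or contact force between anything else and bearing_2 above 40 N or contact force between anything else and bearing_3 above 40 N or contact force between anything else and bearing_4 above 40 N or contact force between anything else and bearing_5 above 40 N).
It fails at once if the gripper or arm itself touches a bearing (contact force between any of the fingers, the arm and bearing_1 above 1 N or contact force between any of the fingers, the arm and bearing_2 above 1 N or contact force between any of the fingers, the arm and bearing_3 above 1 N or contact force between any of the fingers, the arm and bearing_4 above 1 N or contact force between any of the fingers, the arm and bearing_5 above 1 N).
It fails at once if the spare bearing, spur gear or pinion is moved by more than 15 mm (distance of any of spare_bearing, spur_gear, pinion from where it was at the start of the episode above 0.015 m).
It also fails if it takes over 66 s, if anything falls off the work surface, if the arm or the gripper's body presses on something with over 40 N, if the wrist force passes 120 N, or if a joint passes its speed limit or range.

## Working session

There is one attempt and no reset: what is moved stays moved. The work goes in short steps, Python scripts to look and compute and a tool call to move; the robot and the scene stay as the last step left them, time stands still between calls to the robot, and variables do not carry over. Pictures are saved under pics/ and viewed, about 8 in all and at most 12, crops included, and the job is handed in when it is done.

Besides the shell and the picture viewer there is one more tool, called after "Request:" as a command line: name --argument value ..., lists and objects as JSON in quotes. apply_moves: Moves the arm, as the interface text tells. Its arguments: {"type":"object","properties":{"moves":{"type":"array","items":{"type":"array","items":{"type":"array","items":{"type":"number"}}}}},"required":["moves"]}

```bash
ls; mkdir -p pics; python3 - <<'E'
from bench import *
import cv2,numpy as np
o=get_obs(); print(o)
for n in ["scene","top","wrist"]:
    c=get_calibration(n); print(n,c)
    cv2.imwrite(f"pics/{n}0.png",camera(n)[:,:,::-1])
E
```

```text
pics
{'time_s': 0.0, 'q': array([ 9.58704867e-01,  1.81571558e-01,  1.60799084e+00,  1.37618267e-05,
        1.35380599e+00, -2.06300459e-01]), 'dq': array([-9.72083202e-04,  1.62171270e-03,  1.49039221e-03, -1.00356142e-04,
        6.40070128e-06, -1.57718904e-03]), 'joint_efforts': array([-2.99070070e-04, -4.44879878e+01, -3.51324320e+01, -4.49378576e-04,
        9.55071329e-03, -7.12188324e-06]), 'eef_pos': array([0.22665712, 0.52788275, 0.24937526]), 'eef_rot': array([-3.59420565e-04,  2.01507655e-01,  9.79486537e-01, -8.11892014e-04]), 'wrist_force': array([ 0.09937452,  0.07726527, -0.43550631]), 'torque': array([-0.04164256,  0.02079531, -0.06227372]), 'opening': 1.0021042504354292}
scene {'vertical_fov': 55.87323119052506, 'cx': 279.29005656171887, 'cy': 204.42382226951, 'k1': -0.08668959999233646, 'R': array([[ 0.81838743,  0.57466612,  0.00093262],
       [ 0.38848553, -0.55204857, -0.73778138],
       [-0.42346311,  0.60415331, -0.67503908]]), 't': array([-0.51208176, -0.11791823,  0.90349917])}
top {'vertical_fov': 47.291198949606546, 'cx': 285.93503725220035, 'cy': 219.7878481503791, 'k1': -0.08151307284711082, 'R': array([[ 0.13565127, -0.99074638,  0.00451082],
       [-0.965371  , -0.13319821, -0.22431468],
       [ 0.22283979,  0.02607396, -0.97450632]]), 't': array([0.01093101, 0.6042754 , 0.74567841])}
wrist {'vertical_fov': 60.26742448641286, 'cx': 275.2223460196812, 'cy': 206.1797419392951, 'k1': -0.08381781693174041, 'R': array([[ 3.95265640e-01,  9.18566589e-01, -7.03405939e-04],
       [ 8.83518772e-01, -3.79974586e-01,  2.73886643e-01],
       [ 2.51315843e-01, -1.08879452e-01, -9.61761723e-01]]), 't': array([-0.57514368, -0.03539832,  0.37817255])}
```

View pics/top0.png

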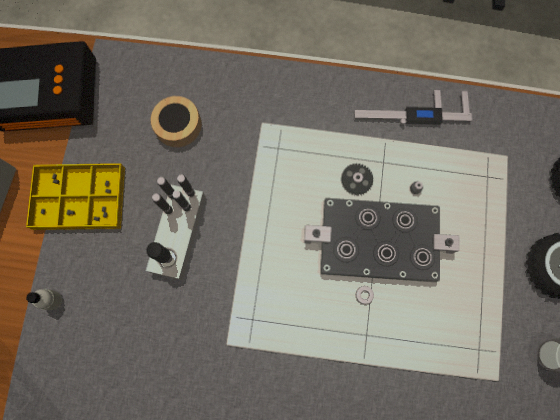

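View pics/scene0.png

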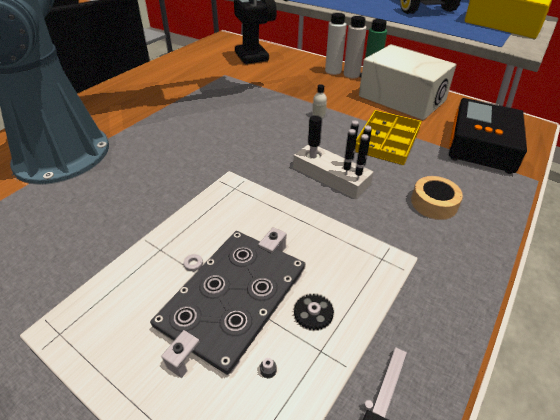

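```bash
cat > h.py <<'E'
from bench import *
import cv2,numpy as np
from scipy.spatial.transform import Rotation as Ro
def K(c,h=420):
    f=h/2/np.tan(np.radians(c["vertical_fov"]/2)); return np.array([[f,0,c["cx"]],[0,f,c["cy"]],[0,0,1]])
def ray(c,p,z):
    d=np.array([c["k1"],0,0,0,0.])
    q=cv2.undistortPointsIter(np.array([[p]],float),K(c),d,None,None,(3,50,1e-9))[0,0]
    C=-c["R"].T@c["t"]; v=c["R"].T@np.array([q[0],q[1],1]); return C+v*(z-C[2])/v[2]
def proj(c,X):
    return cv2.projectPoints(np.array([X],float),cv2.Rodrigues(c["R"])[0],c["t"],K(c),np.array([c["k1"],0,0,0.]))[0][0,0]
def Rt(o): w,x,y,z=o["eef_rot"]; return Ro.from_quat([x,y,z,w]).as_matrix()
def tool(o,X): return Rt(o).T@(np.array(X)-o["eef_pos"])*100
E
python3 - <<'E'
from h import *
o=get_obs(); c=get_calibration("top"); w=get_calibration("wrist"); s=get_calibration("scene")
print("cam in tool",tool(o,-w["R"].T@w["t"]))
for p in [(368,217),(405,220),(346,250),(387,253),(423,257)]: print("seat",p,ray(c,p,.041).round(4))
for p in [(242,254),(262,287),(214,284),(235,320),(185,316)]: print("seat scene",p,ray(s,p,.041).round(4))
print("drift top",ray(c,(156,250),.122), ray(s,(315,120),.122))
for p in [(203,192),(186,279),(147,271)]: print("stand corner",p,ray(c,p,.035).round(4))
for p in [(332,192),(372,174),(293,152)]: pass
im=cv2.imread("pics/top0.png"); a=cv2.resize(im[140:300,130:210],None,fx=3.5,fy=3.5,interpolation=2); b=cv2.resize(im[180:300,300:460],None,fx=3,fy=3,interpolation=2)
out=np.zeros((560,770,3),np.uint8); out[:,:280]=a; out[:360,285:765]=b; cv2.imwrite("pics/crop.png",out)
E
```

```text
cam in tool [  6.91240371   0.07299196 -12.35033638]
seat (368, 217) [ 0.6283 -0.0489  0.041 ]
seat (405, 220) [ 0.6319 -0.1147  0.041 ]
seat (346, 250) [ 0.5644 -0.0167  0.041 ]
seat (387, 253) [ 0.5688 -0.0882  0.041 ]
seat (423, 257) [ 0.5702 -0.1515  0.041 ]
seat scene (242, 254) [ 0.5635 -0.0146  0.041 ]
seat scene (262, 287) [ 0.6277 -0.0472  0.041 ]
seat scene (214, 284) [ 0.5662 -0.0842  0.041 ]
seat scene (235, 320) [ 0.6305 -0.113   0.041 ]
seat scene (185, 316) [ 0.5698 -0.1488  0.041 ]
drift top [0.50890158 0.28702295 0.122     ] [0.51164659 0.28466987 0.122     ]
stand corner (203, 192) [0.6352 0.2486 0.035 ]
stand corner (186, 279) [0.4773 0.2508 0.035 ]
stand corner (147, 271) [0.4813 0.3209 0.035 ]
```

View pics/crop.png

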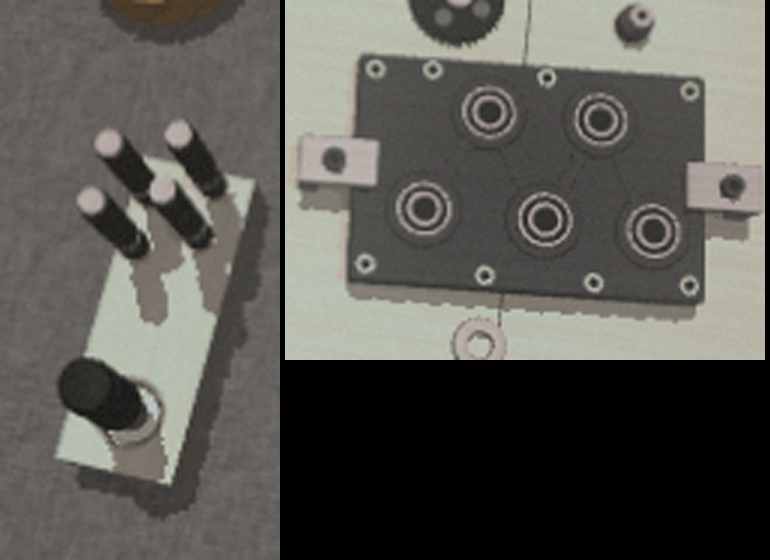

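View pics/wrist0.png

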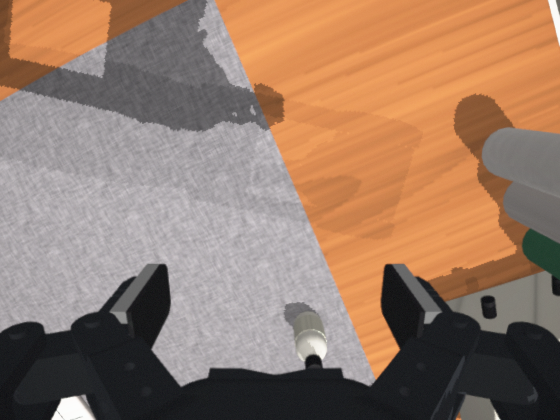

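```bash
python3 - <<'E'
from h import *
o=get_obs(); c=get_calibration("top"); s=get_calibration("scene")
print("drift top",ray(c,(154.3,250),.122),ray(s,(315.5,118.5),.122))
h=ray(c,(169.1,257.7),.035);print("hole",h)
A,B,D=[ray(c,p,.035) for p in [(178.6,278.6),(203.1,191.7),(146.3,270.6)]]
print(A,B,D,np.linalg.norm(B-A),np.linalg.norm(D-A))
x=(B-A)/np.linalg.norm(B-A); y=np.array([-x[1],x[0],0]); print("x",x,"ang",np.degrees(np.arctan2(x[1],x[0])))
hp=A+.030*x+.030*y;print("hole from corners",hp)
P=(h+hp)/2; P[2]=.2
print("tool shift to above drift",tool(o,P))
print("tool y angle",np.degrees(np.arctan2(*Rt(o)[[1,0],1])))
E
```

```text
drift top [0.50852603 0.28969355 0.122     ] [0.50944929 0.29021831 0.122     ]
hole [0.50969966 0.28681019 0.035     ]
[0.47614545 0.26363697 0.035     ] [0.63582413 0.24852675 0.035     ] [0.4818382  0.32222828 0.035     ] 0.16039202221111465 0.05886721321877307
x [ 0.99555253 -0.09420809  0.        ] ang -5.405742006774235
hole from corners [0.50883827 0.29067731 0.035     ]
tool shift to above drift [-35.40484132 -10.82114231   4.96433913]
tool y angle 66.75123381843187
```

Request:
apply_moves --moves '[[[-4,-1.2,0.5,0,0,0,1],[-9,-2.7,1.5,0,0,0,1],[-14,-4.2,2.5,0,0,0,1],[-19,-5.7,3.5,0,0,0,1],[-24,-7.3,4.5,0,0,0,1],[-29,-8.8,5,0,0,0,1],[-34,-10.3,5,0,0,0,1],[-35.4,-10.7,5,0,0,0,1]]]'

```text
time_s: 0.95
eef_pos: [0.512, 0.2875, 0.1997]
eef_rot: [-0.0, 0.203, 0.979, -0.0]
wrist_force: [0.4, 0.5, 0.8]
opening: 0.996
```

Request:
apply_moves --moves '[[[0,0,0,0,0,0,1],[0,0,0,0,0,0,1]]]'

```text
time_s: 1.15
eef_pos: [0.51, 0.2897, 0.1997]
eef_rot: [-0.001, 0.202, 0.979, -0.0]
wrist_force: [-0.5, 0.2, -0.3]
opening: 1.0
```

```bash
python3 - <<'E'
from h import *
o=get_obs(); w=get_calibration("wrist"); im=camera("wrist")[:,:,::-1]
print(o["eef_pos"],o["eef_rot"],proj(w,[.509,.2895,.122]),proj(w,[.509,.2895,.035]))
cv2.imwrite("pics/w1.png",im)
E
```

```text
[0.510022   0.28967135 0.19974592] [-6.27634348e-04  2.02416599e-01  9.79299293e-01 -1.48710539e-04] [272.89740133 224.14360842] [273.52183257 190.02966587]
```

View pics/w1.png

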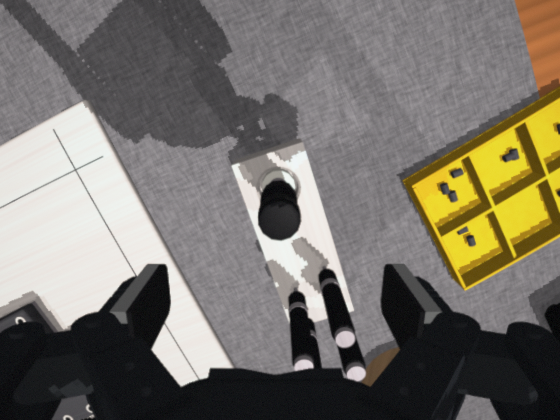

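```bash
python3 - <<'E'
from h import *
o=get_obs(); w=get_calibration("wrist")
im=cv2.imread("pics/w1.png"); m=(im.max(2)<45).astype(np.uint8); m[:150]=0;m[245:]=0;m[:,:240]=0;m[:,320:]=0
ys,xs=np.nonzero(m); print("dark bbox",xs.min(),xs.max(),ys.min(),ys.max())
for p,z in [((279,219),.122),((278,187),.035)]:
    X=ray(w,p,z); print(X, tool(o,[X[0],X[1],.09]))
E
```

```text
dark bbox 259 299 181 238
[0.50685772 0.29476378 0.122     ] [ 0.38885166  0.30774503 10.98397477]
[0.50746416 0.29460192 0.035     ] [ 0.32674624  0.31683552 10.9838959 ]
```

Request:
apply_moves --moves '[[[0.3,0.25,2,0,0,0,1],[0.3,0.25,5,0,0,0,1],[0.3,0.25,8,0,0,0,1],[0.3,0.25,10,0,0,0,1],[0.3,0.25,11,0,0,0,0.6],[0.3,0.25,11,0,0,0,0.5],[0.3,0.25,11,0,0,0,0.4],[0.3,0.25,11,0,0,0,0.35]]]'

```text
time_s: 2.0
eef_pos: [0.5091, 0.2944, 0.0919]
eef_rot: [0.001, 0.201, 0.98, 0.001]
wrist_force: [0.2, -1.0, 0.7]
opening: 0.353
```

Request:
apply_moves --moves '[[[0,0,0,0,0,0,0.3],[0,0,0,0,0,0,0.2],[0,0,0,0,0,0,0],[0,0,0,0,0,0,0],[0,0,0,0,0,0,0]]]'

```text
time_s: 2.5
eef_pos: [0.5092, 0.2942, 0.092]
eef_rot: [0.001, 0.202, 0.979, 0.001]
wrist_force: [-1.3, 0.9, 7.1]
opening: 0.287
```

Request:
apply_moves --moves '[[[0,0,0,0,0,0,0],[0,0,0,0,0,0,0]]]'

```text
time_s: 2.7
eef_pos: [0.5092, 0.2941, 0.092]
eef_rot: [0.001, 0.202, 0.979, 0.001]
wrist_force: [-1.2, -0.4, 5.5]
opening: 0.289
```

```bash
python3 - <<'E'
from h import *
for i in range(3):
    o=get_obs(); print(o["time_s"],o["eef_pos"],o["wrist_force"],o["torque"],o["opening"]); camera("wrist")
E
```

```text
2.7 [0.50923746 0.294149   0.09197129] [-1.18469683 -0.35527836  5.48862769] [0.02779313 0.17630638 0.0278431 ] 0.2892490739951068
2.75 [0.50923688 0.29413122 0.09198659] [-1.04589176  0.25675284  6.66051846] [ 0.03316589  0.25872911 -0.00644247] 0.29113392681959543
2.8 [0.50922364 0.29414476 0.09196874] [-1.01362788 -0.28298505  6.34627509] [-0.00398082  0.20674414  0.04191634] 0.2889951413959947
```

Request:
apply_moves --moves '[[[0,0,-0.5,0,0,0,0],[0,0,-1.5,0,0,0,0],[0,0,-3,0,0,0,0],[0,0,-5,0,0,0,0],[0,0,-7,0,0,0,0],[0,0,-7,0,0,0,0],[0,0,-7,0,0,0,0]]]'

```text
time_s: 3.55
eef_pos: [0.5085, 0.2938, 0.1611]
eef_rot: [0.001, 0.202, 0.979, 0.0]
wrist_force: [-0.9, -0.5, -1.4]
opening: 0.291
```

```bash
python3 - <<'E'
from h import *
o=get_obs(); print(o["eef_pos"],o["eef_rot"],o["wrist_force"],o["torque"])
w=get_calibration("wrist"); cv2.imwrite("pics/w2.png",camera("wrist")[:,:,::-1])
# seats: mean of top and scene casts
S=[(.5640,-.0157),(.5675,-.0862),(.5700,-.1502),(.6280,-.0481),(.6312,-.1139)]
for X in S: print(X,tool(o,[*X,o["eef_pos"][2]]).round(2))
E
```

```text
[0.50853781 0.29384853 0.16106961] [7.09742754e-04 2.01512496e-01 9.79485603e-01 4.05557552e-04] [-0.8665332  -0.53581942 -1.4016374 ] [0.00283225 0.03054678 0.03281292]
(0.564, -0.0157) [-1.732e+01 -2.625e+01 -1.000e-02]
(0.5675, -0.0862) [-2.042e+01 -3.259e+01 -1.000e-02]
(0.57, -0.1502) [-2.318e+01 -3.837e+01 -1.000e-02]
(0.628, -0.0481) [-24.47 -26.7    0.  ]
(0.6312, -0.1139) [-27.37 -32.62  -0.  ]
```

View pics/w2.png

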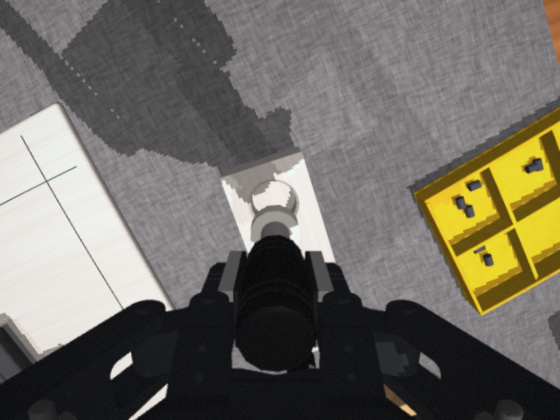

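Request:
apply_moves --moves '[[[-2,-3,0,0,0,0,0],[-4.5,-7,0,0,0,0,0],[-7.2,-11,0,0,0,0,0],[-9.8,-15,0,0,0,0,0],[-12.5,-19,0,0,0,0,0],[-15.1,-23,0.5,0,0,0,0],[-16.8,-25.5,1.5,0,0,0,0],[-17.3,-26.3,2.5,0,0,0,0]]]'

```text
time_s: 4.4
eef_pos: [0.5632, -0.0194, 0.1339]
eef_rot: [-0.0, 0.203, 0.979, -0.0]
wrist_force: [-0.7, 1.1, -1.1]
opening: 0.289
```

Request:
apply_moves --moves '[[[0,0,0,0,0,0,0],[0,0,0,0,0,0,0]]]'

```text
time_s: 4.6
eef_pos: [0.5624, -0.015, 0.1342]
eef_rot: [-0.001, 0.201, 0.98, 0.0]
wrist_force: [-0.2, 0.5, -0.9]
opening: 0.289
```

```bash
python3 - <<'E'
from h import *
o=get_obs(); print(o["eef_pos"],o["eef_rot"],o["wrist_force"],o["torque"])
w=get_calibration("wrist"); im=camera("wrist")[:,:,::-1]; cv2.imwrite("pics/w3.png",im)
F=o["eef_pos"]+Rt(o)@[0,0,.077]; print("foot proj",F,proj(w,F),"edge far",proj(w,F+Rt(o)@[.014,0,0]),"l/r",proj(w,F+Rt(o)@[0,.014,0]),proj(w,F+Rt(o)@[0,-.014,0]))
print("seat proj",proj(w,[.564,-.0157,.041]))
sc=camera("scene")[:,:,::-1]; cv2.imwrite("pics/s3.png",np.vstack([cv2.resize(sc[190:350,120:330],(525,400),interpolation=2)]))
E
```

```text
[ 0.56236506 -0.01500988  0.13421808] [-1.34188191e-03  2.01379010e-01  9.79512427e-01  3.13570731e-04] [-0.22203299  0.4517902  -0.92891987] [ 0.02101396  0.03669438 -0.00778783]
foot proj [ 0.56217237 -0.01492096  0.05721838] [273.76516601 225.81075893] edge far [273.72349734 202.75444944] l/r [297.66671891 225.78427126] [249.86470922 225.82286179]
seat proj [273.85404748 220.46732545]
```

View pics/w3.png

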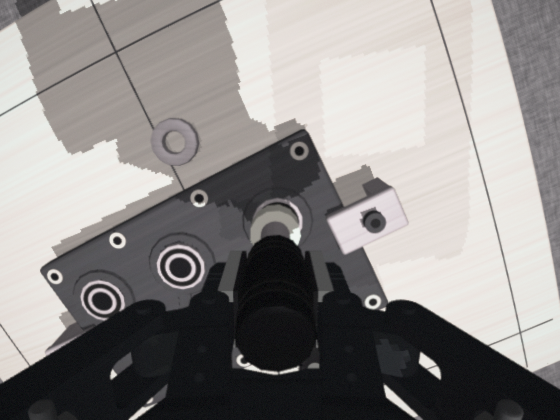

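View pics/s3.png

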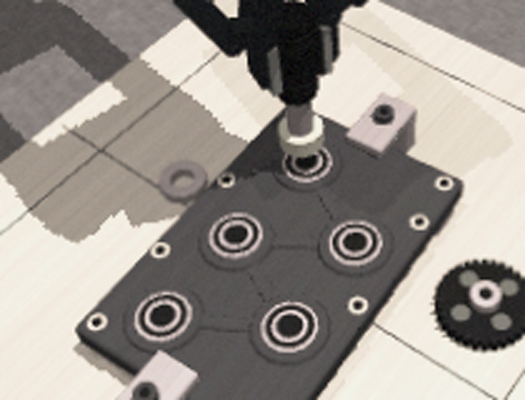

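```bash
python3 - <<'E'
from h import *
o=get_obs(); w=get_calibration("wrist")
for p in [(181,265.5),(102,299),(277,218)]: X=ray(w,p,.041); print(p,X.round(4),tool(o,X).round(2))
for X in [(.5675,-.0862),(.57,-.1502)]: print(proj(w,[*X,.041]))
E
```

```text
(181, 265.5) [ 0.5699 -0.0844  0.041 ] [-3.37 -6.15  9.43]
(102, 299) [ 0.5712 -0.1479  0.041 ] [ -5.99 -11.95   9.42]
(277, 218) [ 0.5645 -0.013   0.041 ] [-0.07  0.2   9.43]
[176.8993948  263.38034797]
[ 98.42701402 298.67591847]
```

Request:
apply_moves --moves '[[[-0.2,0.15,0.3,0,0,0,0],[-0.2,0.15,0.6,0,0,0,0],[-0.2,0.15,0.9,0,0,0,0],[-0.2,0.15,1,0,0,0,0],[-0.2,0.15,1,0,0,0,0],[-0.2,0.15,1,0,0,0,0]]]'

```text
time_s: 5.3
eef_pos: [0.5658, -0.0156, 0.1253]
eef_rot: [0.0, 0.202, 0.979, -0.0]
wrist_force: [0.9, -0.2, -2.1]
opening: 0.291
```

Request:
apply_moves --moves '[[[0,0,0.04,0,0,0,0],[0,0,0.08,0,0,0,0],[0,0,0.12,0,0,0,0],[0,0,0.16,0,0,0,0]]]'

```text
time_s: 5.7
eef_pos: [0.5658, -0.0156, 0.1237]
eef_rot: [0.0, 0.202, 0.979, -0.0]
wrist_force: [-0.7, 0.2, -1.6]
opening: 0.292
```

Request:
apply_moves --moves '[[[0,0,0.04,0,0,0,0],[0,0,0.08,0,0,0,0],[0,0,0.12,0,0,0,0],[0,0,0.16,0,0,0,0]]]'

```text
time_s: 6.1
eef_pos: [0.5658, -0.0156, 0.1221]
eef_rot: [0.0, 0.201, 0.979, -0.0]
wrist_force: [-0.2, -0.5, -1.6]
opening: 0.288
```

Request:
apply_moves --moves '[[[0,0,0.04,0,0,0,0],[0,0,0.08,0,0,0,0]]]'

```text
time_s: 6.3
eef_pos: [0.5658, -0.0156, 0.1213]
eef_rot: [0.0, 0.202, 0.979, -0.0]
wrist_force: [-0.2, -0.9, -1.2]
opening: 0.287
```

Request:
apply_moves --moves '[[[0,0,0.03,0,0,0,0],[0,0,0.06,0,0,0,0]]]'

```text
time_s: 6.5
eef_pos: [0.5658, -0.0156, 0.1207]
eef_rot: [0.0, 0.202, 0.979, -0.0]
wrist_force: [0.7, 0.1, -1.7]
opening: 0.289
```

Request:
apply_moves --moves '[[[0,0,0.04,0,0,0,0],[0,0,0.08,0,0,0,0]]]'

```text
time_s: 6.7
eef_pos: [0.5658, -0.0156, 0.1199]
eef_rot: [-0.0, 0.202, 0.979, -0.0]
wrist_force: [-0.3, -0.6, -1.4]
opening: 0.29
```

Request:
apply_moves --moves '[[[0,0,0.04,0,0,0,0],[0,0,0.08,0,0,0,0]]]'

```text
time_s: 6.9
eef_pos: [0.5658, -0.0156, 0.119]
eef_rot: [-0.0, 0.202, 0.979, -0.0]
wrist_force: [-0.4, 0.0, -1.9]
opening: 0.288
```

Request:
apply_moves --moves '[[[0,0,0.03,0,0,0,0],[0,0,0.06,0,0,0,0]]]'

```text
time_s: 7.1
eef_pos: [0.5658, -0.0156, 0.1185]
eef_rot: [-0.0, 0.201, 0.979, -0.0]
wrist_force: [-0.6, 0.2, -1.5]
opening: 0.286
```

Request:
apply_moves --moves '[[[0,0,0.03,0,0,0,0],[0,0,0.06,0,0,0,0]]]'

```text
time_s: 7.3
eef_pos: [0.5658, -0.0156, 0.118]
eef_rot: [0.0, 0.201, 0.979, -0.0]
wrist_force: [-0.2, 0.6, 1.1]
opening: 0.289
```

Request:
apply_moves --moves '[[[0,0,-0.5,0,0,0,0],[-0.5,-1,-1,0,0,0,0],[-1.5,-3.1,-1,0,0,0,0],[-2.5,-5.2,-1,0,0,0,0],[-3.03,-6.25,-1,0,0,0,0],[-3.03,-6.25,-0.8,0,0,0,0],[-3.03,-6.25,-0.6,0,0,0,0],[-3.03,-6.25,-0.6,0,0,0,0]]]'

```text
time_s: 8.1
eef_pos: [0.5684, -0.0841, 0.1233]
eef_rot: [-0.001, 0.201, 0.98, 0.0]
wrist_force: [-0.8, 0.2, -1.3]
opening: 0.288
```

Request:
apply_moves --moves '[[[0,0,0.05,0,0,0,0],[0,0,0.1,0,0,0,0],[0,0,0.15,0,0,0,0],[0,0,0.2,0,0,0,0],[0,0,0.25,0,0,0,0],[0,0,0.3,0,0,0,0]]]'

```text
time_s: 8.7
eef_pos: [0.569, -0.085, 0.1209]
eef_rot: [0.0, 0.202, 0.979, -0.0]
wrist_force: [-0.2, -0.4, -1.4]
opening: 0.287
```

Request:
apply_moves --moves '[[[0,0,0.05,0,0,0,0],[0,0,0.1,0,0,0,0],[0,0,0.15,0,0,0,0]]]'

```text
time_s: 9.0
eef_pos: [0.5693, -0.0851, 0.1205]
eef_rot: [0.0, 0.201, 0.979, -0.0]
wrist_force: [-3.3, 1.4, 9.7]
opening: 0.289
```

Request:
apply_moves --moves '[[[0,0,0.05,0,0,0,0],[0,0,0.1,0,0,0,0],[0,0,0.1,0,0,0,0]]]'

```text
time_s: 9.3
eef_pos: [0.5695, -0.0852, 0.1205]
eef_rot: [0.001, 0.201, 0.98, -0.0]
wrist_force: [-4.7, 0.7, 13.9]
opening: 0.29
```

Request:
apply_moves --moves '[[[0,0,0.05,0,0,0,0],[0,0,0.1,0,0,0,0],[0,0,0.1,0,0,0,0]]]'

```text
time_s: 9.6
eef_pos: [0.5697, -0.0853, 0.1202]
eef_rot: [0.001, 0.201, 0.98, -0.0]
wrist_force: [-6.6, 1.8, 17.7]
opening: 0.291
```

Request:
apply_moves --moves '[[[0,0,0.05,0,0,0,0],[0,0,0.1,0,0,0,0],[0,0,0.1,0,0,0,0]]]'

```text
time_s: 9.9
eef_pos: [0.5696, -0.0852, 0.1192]
eef_rot: [0.001, 0.201, 0.98, -0.0]
wrist_force: [-6.5, 0.9, 18.0]
opening: 0.289
```

Moving now (1.3 mm down at ~20 N). Continue.

Request:
apply_moves --moves '[[[0,0,0.05,0,0,0,0],[0,0,0.1,0,0,0,0],[0,0,0.1,0,0,0,0]]]'

```text
time_s: 10.2
eef_pos: [0.5697, -0.0853, 0.1182]
eef_rot: [0.001, 0.201, 0.98, -0.0]
wrist_force: [-7.1, 2.2, 18.0]
opening: 0.285
```

Request:
apply_moves --moves '[[[0,0,0.05,0,0,0,0],[0,0,0.05,0,0,0,0]]]'

```text
time_s: 10.4
eef_pos: [0.5697, -0.0853, 0.1179]
eef_rot: [0.001, 0.201, 0.98, -0.0]
wrist_force: [-7.5, 1.7, 19.8]
opening: 0.289
```

Request:
apply_moves --moves '[[[0,0,0.05,0,0,0,0],[0,0,0.1,0,0,0,0],[0,0,0.1,0,0,0,0]]]'

```text
time_s: 10.7
eef_pos: [0.57, -0.0854, 0.1178]
eef_rot: [0.001, 0.201, 0.98, -0.0]
wrist_force: [-8.4, 2.8, 25.4]
opening: 0.288
```

Request:
apply_moves --moves '[[[0,0,-0.3,0,0,0,0],[0,0,-0.8,0,0,0,0],[-0.2,-0.5,-1.4,0,0,0,0],[-1,-2.2,-1.5,0,0,0,0],[-2,-4.2,-1.5,0,0,0,0],[-2.7,-5.8,-1.5,0,0,0,0],[-2.7,-5.8,-1.2,0,0,0,0],[-2.7,-5.8,-1.1,0,0,0,0]]]'

```text
time_s: 11.5
eef_pos: [0.5704, -0.1491, 0.1242]
eef_rot: [-0.001, 0.202, 0.979, 0.0]
wrist_force: [-0.7, 0.5, -1.5]
opening: 0.292
```

Request:
apply_moves --moves '[[[0,0,0,0,0,0,0],[0,0,0,0,0,0,0]]]'

```text
time_s: 11.7
eef_pos: [0.5707, -0.1481, 0.1246]
eef_rot: [-0.0, 0.201, 0.98, 0.0]
wrist_force: [-0.2, -1.2, -1.3]
opening: 0.291
```

Request:
apply_moves --moves '[[[0,0,0.05,0,0,0,0],[0,0,0.1,0,0,0,0],[0,0,0.15,0,0,0,0],[0,0,0.2,0,0,0,0],[0,0,0.25,0,0,0,0],[0,0,0.3,0,0,0,0],[0,0,0.35,0,0,0,0],[0,0,0.4,0,0,0,0]]]'

```text
time_s: 12.5
eef_pos: [0.5708, -0.149, 0.1208]
eef_rot: [-0.0, 0.202, 0.979, 0.0]
wrist_force: [-0.3, 0.6, -1.4]
opening: 0.293
```

Request:
apply_moves --moves '[[[0,0,0.04,0,0,0,0],[0,0,0.08,0,0,0,0]]]'

```text
time_s: 12.7
eef_pos: [0.5709, -0.1489, 0.12]
eef_rot: [-0.0, 0.202, 0.979, 0.0]
wrist_force: [-0.6, -0.3, -1.3]
opening: 0.288
```

Request:
apply_moves --moves '[[[0,0,0.04,0,0,0,0],[0,0,0.08,0,0,0,0],[0,0,0.12,0,0,0,0]]]'

```text
time_s: 13.0
eef_pos: [0.5708, -0.1489, 0.1188]
eef_rot: [-0.0, 0.202, 0.979, 0.0]
wrist_force: [-1.2, 0.1, -1.3]
opening: 0.288
```

Request:
apply_moves --moves '[[[0,0,0.03,0,0,0,0],[0,0,0.06,0,0,0,0]]]'

```text
time_s: 13.2
eef_pos: [0.5709, -0.1489, 0.1183]
eef_rot: [-0.0, 0.202, 0.979, 0.0]
wrist_force: [-0.2, 0.7, -1.5]
opening: 0.293
```

Request:
apply_moves --moves '[[[0,0,0.03,0,0,0,0],[0,0,0.06,0,0,0,0]]]'

```text
time_s: 13.4
eef_pos: [0.571, -0.149, 0.118]
eef_rot: [0.0, 0.202, 0.979, -0.0]
wrist_force: [-1.3, 0.6, 3.4]
opening: 0.287
```

Request:
apply_moves --moves '[[[0,0,-1,0,0,0,0],[0,0,-2.5,0,0,0,0],[1,2,-4.3,0,0,0,0],[3,5,-4.4,0,0,0,0],[5.4,9,-4.4,0,0,0,0],[7.8,13,-4.4,0,0,0,0],[10.3,17,-4.4,0,0,0,0],[12.7,21,-4.4,0,0,0,0]]]'

```text
time_s: 14.2
eef_pos: [0.5371, 0.0958, 0.1635]
eef_rot: [0.001, 0.202, 0.979, 0.0]
wrist_force: [0.5, -0.6, -1.3]
opening: 0.289
```

Request:
apply_moves --moves '[[[2.4,4,0,0,0,0,0],[4.8,8,0,0,0,0,0],[7.2,12,0,0,0,0,0],[9.5,15.6,0,0,0,0,0],[10.5,17.3,0,0,0,0,0],[10.5,17.3,0,0,0,0,0],[10.5,17.3,0,0,0,0,0]]]'

```text
time_s: 14.9
eef_pos: [0.5091, 0.2948, 0.1627]
eef_rot: [0.001, 0.201, 0.98, 0.0]
wrist_force: [0.1, -0.4, -1.1]
opening: 0.289
```

```bash
python3 - <<'E'
from h import *
o=get_obs(); print(o["eef_pos"],o["eef_rot"],o["wrist_force"],tool(o,[.5089,.2940,.092]))
w=get_calibration("wrist"); im=camera("wrist")[:,:,::-1]
F=o["eef_pos"]+Rt(o)@[0,0,.077]; print(proj(w,F),proj(w,F+Rt(o)@[.014,0,0]))
print("below, stand top", proj(w,[F[0],F[1],.035]))
cv2.imwrite("pics/w4.png",np.hstack([cv2.resize(im[130:270,200:350],(600,560),interpolation=2)]))
E
```

```text
[0.50910848 0.29475258 0.16269453] [6.12638790e-04 2.00863400e-01 9.79619064e-01 8.86206820e-05] [ 0.1066069  -0.43448466 -1.07604549] [-2.21735997e-03 -8.03571634e-02  7.06942683e+00]
[273.78459813 225.81840017] [273.74375728 202.76104854]
below, stand top [273.96530213 202.76500381]
```

View pics/w4.png

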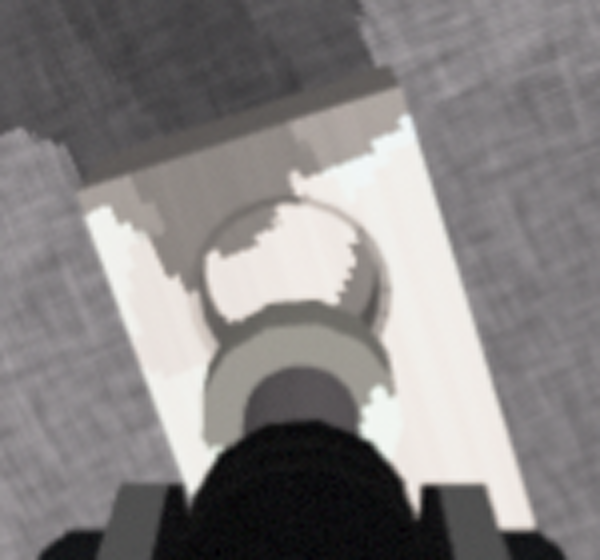

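Request:
apply_moves --moves '[[[0,-0.08,1,0,0,0,0],[0,-0.08,2.5,0,0,0,0],[0,-0.08,4,0,0,0,0],[0,-0.08,4.5,0,0,0,0],[0,-0.08,5,0,0,0,0],[0,-0.08,5.5,0,0,0,0],[0,-0.08,5.5,0,0,0,0]]]'

```text
time_s: 15.65
eef_pos: [0.5083, 0.2937, 0.106]
eef_rot: [-0.0, 0.202, 0.979, -0.0]
wrist_force: [-0.6, 1.2, -1.9]
opening: 0.293
```

Request:
apply_moves --moves '[[[0,0,0.3,0,0,0,0],[0,0,0.6,0,0,0,0],[0,0,0.9,0,0,0,0],[0,0,1.2,0,0,0,0],[0,0,1.4,0,0,0,0],[0,0,1.4,0,0,0,0]]]'

```text
time_s: 16.25
eef_pos: [0.5083, 0.2937, 0.0923]
eef_rot: [-0.0, 0.201, 0.979, -0.0]
wrist_force: [0.6, -0.2, -1.3]
opening: 0.292
```

Request:
apply_moves --moves '[[[0,0,0.03,0,0,0,0],[0,0,0.03,0,0,0,0.35],[0,0,0.03,0,0,0,0.5],[0,0,0.03,0,0,0,0.7],[0,0,0.03,0,0,0,0.8],[0,0,0.03,0,0,0,0.8],[0,0,0.03,0,0,0,0.8]]]'

```text
time_s: 16.95
eef_pos: [0.5086, 0.2938, 0.0924]
eef_rot: [0.0, 0.202, 0.979, 0.0]
wrist_force: [-0.3, -0.6, -0.6]
opening: 0.801
```

Request:
apply_moves --moves '[[[0,0,-1,0,0,0,0.8],[0,0,-3,0,0,0,0.8],[0,0,-6,0,0,0,0.8],[0,0,-9,0,0,0,0.8],[0,0,-11,0,0,0,0.8],[0,0,-11,0,0,0,0.8],[0,0,-11,0,0,0,0.8]]]'

```text
time_s: 17.65
eef_pos: [0.5087, 0.2939, 0.2029]
eef_rot: [0.001, 0.201, 0.979, 0.0]
wrist_force: [0.3, 0.6, -1.0]
opening: 0.8
```

```bash
python3 - <<'E'
from h import *
o=get_obs(); print(o["eef_pos"],o["wrist_force"],o["opening"])
im=camera("wrist")[:,:,::-1]; s=camera("scene")[:,:,::-1]
w=get_calibration("wrist"); print(proj(w,[.5083,.2937,.122]))
a=cv2.resize(im[100:290,180:380],(400,380),interpolation=2); b=cv2.resize(s[80:270,170:370],(400,380),interpolation=2)
cv2.imwrite("pics/end.png",np.hstack([a,b]))
E
```

```text
[0.50869371 0.29387704 0.20291206] [ 0.25508853  0.59848909 -1.03191401] 0.7999148389420193
[274.60781066 225.55429168]
```

View pics/end.png

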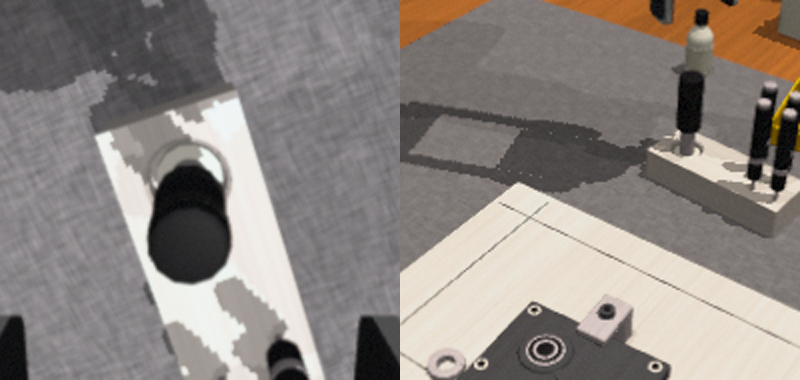

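```bash
python3 -c "
from bench import *
print(hand_in(), get_obs()['time_s'])"
```

```text
the job is handed in; nothing more can be done
the job is handed in; nothing more can be done
```

The high bearing was in the middle seat of the three-bearing row, at about x = 0.569, y = -0.085. I pressed it home, stood the drift back in the stand and handed the job in at about 18 s; no verdict was reported.

- **Finding it:** It first met the drift about 2.5 mm above the height at which the first bearing I touched made contact, at a TCP height of 0.1206 m against 0.118 m.
- **Pressing:** It began to move at about 20 N. It stopped solid at a TCP height of 0.1178 m, level with the home bearing, and further pushing to about 27 N moved it no more.
- **Slip check:** A light touch on a third bearing afterwards also met at 0.118 m, so that one is home and the drift had not slipped in the grip.
- **Not touched:** I did not touch the other two bearings, because the high one was already found.
- **Drift:** It went into its hole without resistance. The last pictures show it upright in the hole, with the gripper open and clear about 11 cm above.
- **Loose parts:** No move came near them. I did not measure their final positions.

Nothing failed. The first position estimates from the different cameras differed by up to about 5 mm. The measured TCP height also differed by 1–2 mm from the commanded one, so I worked from close wrist views and measured heights.

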